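Light up the tablet dispenser and hold its slide out at the mark

ROBOT

A 6-joint arm with a two-finger parallel gripper is mounted at the origin on the work surface. World frame = base frame: x ahead of the robot, y to its left, z up, the work surface at z = 0. Lengths are in m, angles in rad, forces in N, time in s.
With the tool pointing down it reaches from about 0.375 to 0.9 m from the base axis. Payload 3.1 kg.
Tool frame: the origin (TCP) lies at the very end of the fingers, on their centre line; the grasp point (between the pads) lies 19 mm behind it; z points along the fingers, y is the line along which they close (so a half turn about z gives the same grasp; the last joint's range is limited). The gripper opens to 87 mm and grips with 3 to 60 N. Pads are 19 mm wide; open, the fingers measure 117 mm over their backs; the gripper's body (75 mm by 190 mm) begins 51 mm behind the grasp point.
Start: joints at [1.113, 0.527, 1.433, -0, 1.181, -0.178], TCP at [0.172, 0.601, 0.223] pointing down, gripper open.
Joint ranges: [-3.08, 3.08], [-0.75, 2.2], [0.22, 2.44], [-1.43, 4.57], [0, 2.65], [-2.85, 2.85]. Speed limits (rad/s): [2.79, 2.79, 3.14, 3.14, 3.14, 3.14].

INTERFACE

Orientations are given as a unit quaternion [x, y, z, w].
In Python, from rig import robot gives the robot as it stands. The module is installed in compiled form; this text tells all that it offers.
- The arm moves only by the tool play_rows, never from a script. Its argument "steps" is one flat list of numbers, 5 for each row, row after row: the opening, from -1 (shut) to 1 (fully open), then the shift along the tool's x, y, z as a fraction of full scale, then the turn about the tool's z as a fraction of full scale. In form: [claw, tx, ty, tz, twist, claw, tx, ty, tz, twist, ...]. A call has exactly 10 rows; each row shifts and turns the commanded pose from where the row before left it, along the tool's axes as they then stand; what a row does not reach is not made up. Full scale, the value 1, is 0.03 m for a shift and 0.1 rad for a turn. A row lasts 1/10 s, in which the tool goes at most 50 mm and 8.59 degrees, less where a joint would pass 70% of its speed; a pose out of reach is approached as far as the arm can. A call with a number of a shift or a turn outside -1 to 1 is refused whole. A call with a gripper value outside its range is refused whole. The fingers move at their own pace and stop on an object; "grip_force" is the grip in N (left out, the last holds). Time passes only in rows, so rows that do not move let the fingers close, or fill a call up. It gives the time, the measured TCP pose, the force, the opening and the grip force at its end, in the units of the state.
- robot.get_obs(): the state, without advancing time (a new reading comes with each control period).
- robot.camera(name): name is "scene" or "top"; returns a dict with "image" (480x640x3 uint8, red, green, blue), "mtx" (3x3 intrinsics, pixels), "D" ([k1, k2, p1, p2, k3] as OpenCV has them; the pictures are not rectified), "rvec" (rotation vector, rad) and "tvec" (3), from world to camera coordinates, as OpenCV has them. Camera axes: x right, y down, z forward; pixel columns grow to the right and rows downward; lengths in m; the calibration is good to about 2 mm. A picture is of the moment at which its call begins. There is no depth.
- robot.hand_in(): hands the job in; it is judged then, once.
The state is a dict: "time": time; "q": joint angles; "joint_velocities": joint speeds; "joint_torque": joint torques, N m; "position": TCP position; "tool_rot": TCP orientation; "ft_force": force on the tool from outside, world axes, zero at the start; "moment": the same for the moment, N m; "grip_width": finger opening in m; "grip_force": force on a finger pad.
Only numpy, scipy, OpenCV 4.12 (cv2) and the standard library are available. Lean on these libraries where they do the work, as an engineer would, in place of code of your own. Each camera call takes 0.05 s, during which the arm holds its last target. There are 200 camera calls.

TASK

I want to check the next tablet before I take it: swing the desk lamp's stiff arm round until the lamp points at the spot just in front of the tablet dispenser's housing where the tablet comes out, and let go of the lamp. Then pull the dispenser's spring-return slide out by its upright grip until the line across the slide meets the lines on the two guide rails, and keep it there: finish while still holding the grip, because the slide springs back when let go. Leave everything else on the sill where it stands.

Things in the scene. Friction and masses are not known exactly. Their poses are not given: they have to be found in the camera images.
- dispenser: white tablet dispenser, fixed. Origin on the sill under the middle of the housing's front lip; x to its back (the slide is pulled along -x), z up. Housing x 0 to 130, 110 wide, 66 high; clear round hopper on top, radius 47, centre x = 66, top z = 225. In front a bed with two aluminium guide rails, x 0 to -115, y 25 to 37 either side, tops at z = 30
- dose_slide: the dispenser's steel slide between the rails, 44 wide, top at z = 29.5. Its frame is the dispenser's when home and moves along that frame's -x when pulled; travel 0 to 78, at the mark 55. The spring pulls it home with 3 N at home, 7.6 N at the mark. In its top a round well (20 wide) with a white tablet, inside the housing when home
- slide_grip (a point): centre of the top of the slide's upright grip, a grey plastic tab 14 thick (dispenser's x) and 30 wide (y), 70.5 above the sill, to be pinched from above across either direction; it rises from a foot 22 x 44 whose top is at z = 29.5. When home it stands 75 in front of the housing's lip
- slide_line (a point): middle of the black index line across the top of the slide (moves with the slide; in view, 30 mm in front of the lip when home)
- rail_mark (a point): fixed point midway between the black index lines on the two guide rails, 85 mm in front of the lip, at the height of the rail tops (30). When the slide is at the mark, slide_line lies on this point.
- well_spot (a point): fixed point over the bed, 20 mm in front of the lip, at z = 30: the tablet well stands here when the slide is at the mark. The lamp has to point here.
- lamp: desk lamp, fixed on the sill, left or right of the dispenser: round dark foot of radius 56, upright post of radius 7 at its centre (the origin is the centre of the foot's underside), 268 high in all; on the post a level arm that swivels about the post.
- lamp_arm (a joint): angle of the lamp's arm about the upright post, rad, counter-clockwise seen from above; at 0 the arm points along -x of lamp. Range -2.4 to 2.4. The swivel is stiff (0.45 N m of friction, about 7.5 N at lamp_grip) and the arm stays where it is left.
- lamp_pivot (a point): point on the post's axis at the height of the middle of the arm, 240 above the sill; a dark collar of radius 14 stands here, up to 28 above this point
- lamp_grip (a point): point on the axis of the lamp's arm, a level bare steel tube of diameter 14, 60 mm out from lamp_pivot and 240 above the sill; the tube is free from 14 to 98 mm out. It can be pinched from above across the tube, or pushed sideways.
- lamp_mouth (a point): centre of the opening of the lamp's conical aluminium shade (opening radius 32), at the outer end of the arm, 147 mm out from the post's axis and 187 above the sill; the shade points outwards and down, 42 degrees from vertical, so the middle of its light falls 141 mm farther out, straight along the arm, at the height of the slide. Axes: x level, back to the post; y level, across the arm; z up
- pill_box: round orange pill box with a turning selector on its lid, radius 44, 35 high; origin at the centre of its underside; leave alone
- amber_bottle: small amber bottle, radius 22, 85 high; origin at the centre of its underside; leave alone
- jar: glass jar with a steel lid, radius 42, 125 high; origin at the centre of its underside; leave alone
- spoon_rest: stainless spoon rest lying flat: round dish of radius 45, 13 high, centred on the origin (underside), with a flat handle along its -x, 122 long from the origin; leave alone
- spoon: stainless spoon lying flat along its x (bowl to +x), 170 long, 20 high; origin at its middle, underside; leave alone

How it is judged:
By the outcome, as a careful person would: the job done as asked, in the order asked, and still so for the second after the job is handed in, while the arm keeps its last pose, push and grip.
It also fails if it takes over 51 s, if anything falls off the work surface, if the arm or the gripper's body presses on something with over 40 N, if the wrist force passes 120 N, or if a joint passes its speed limit or range.

## Working session

There is one attempt and no reset: what is moved stays moved. The work goes in short steps, Python scripts to look and compute and a tool call to move; the robot and the scene stay as the last step left them, time stands still between calls to the robot, and variables do not carry over. Pictures are saved under pics/ and viewed, at most 10 in all, crops included, and the job is handed in when it is done.

Besides the shell and the picture viewer there is one more tool, called as a command line: name --argument value ..., lists and objects as JSON in quotes. play_rows: Moves the arm, as the interface text tells. Shift numbers are shares of 0.03 m and turn numbers shares of 0.1 rad, none past 1 either way. Its arguments: {"type":"object","properties":{"steps":{"type":"array"},"grip_force":{"type":"number"}},"required":["steps"]}

```bash
mkdir -p pics; cat > h.py <<'E'
import numpy as np, cv2, pickle
from rig import robot
def snap(n):
    c=robot.camera(n); return c
def ray(c,px):
    p=cv2.undistortPoints(np.array([[px]],float),np.array(c['mtx']),np.array(c['D']))[0,0]
    R=cv2.Rodrigues(np.array(c['rvec']))[0]; t=np.array(c['tvec']).ravel()
    return -R.T@t, R.T@np.array([p[0],p[1],1.])
def atz(c,px,z):
    o,d=ray(c,px); return o+d*(z-o[2])/d[2]
def proj(c,P):
    return cv2.projectPoints(np.array(P,float).reshape(-1,3),np.array(c['rvec'],float),np.array(c['tvec'],float),np.array(c['mtx']),np.array(c['D'],float))[0][:,0]
E
python3 - <<'E'
from h import *
for n in('top','scene'):
    c=snap(n); pickle.dump(c,open(n+'0.pkl','wb')); cv2.imwrite(f'pics/{n}0.png',c['image'][:,:,::-1])
    print(n,ray(c,(320,240)))
o=robot.get_obs();print(o['time'],o['position'],o['tool_rot'],o['grip_width'])
E
```

```text
top (array([0.46489284, 0.03173702, 0.91079513]), array([ 0.13550718, -0.05010596, -0.98981741]))
scene (array([1.34638113, 0.14799129, 0.76970786]), array([-0.78571647, -0.10796724, -0.60920827]))
0.1 [0.17170012 0.60024722 0.22166178] [ 1.38954259e-01  9.90298300e-01 -9.52295709e-04 -2.89088363e-04] 0.08694716576745383
```

View pics/top0.png

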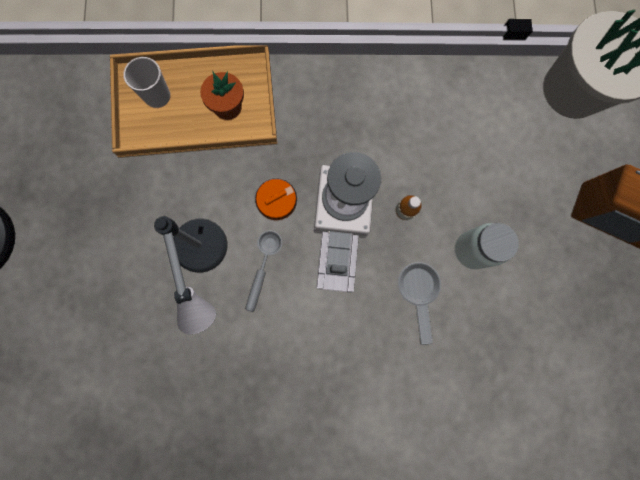

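View pics/scene0.png

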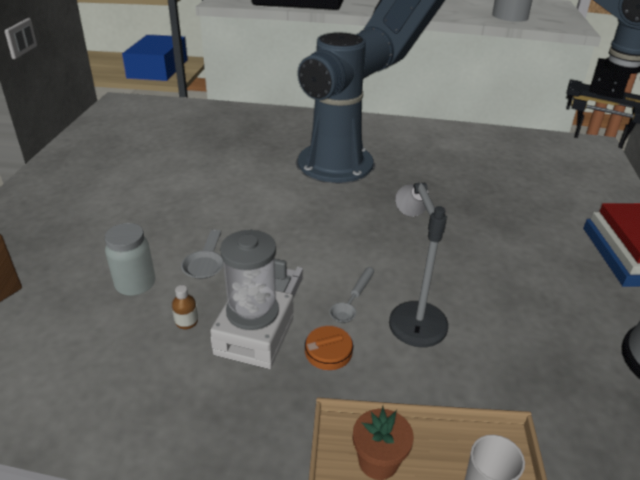

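The top picture (up is +x, left is +y) shows the lamp foot near (200,246), its collar near (165,226) and its shade near (194,315). The dispenser's lip is near y=232, x 317–370, and the slide grip is near (338,267). I'll enlarge it to get exact pixels.

```bash
python3 - <<'E'
from h import *
c=pickle.load(open('top0.pkl','rb'));im=c['image'][:,:,::-1]
a=cv2.resize(im[205:300,300:385],None,fx=6,fy=6,interpolation=cv2.INTER_CUBIC)
b=cv2.resize(im[205:345,150:235],None,fx=4,fy=4,interpolation=cv2.INTER_CUBIC)
b=b[:570,:285]
o=np.zeros((570,795,3),np.uint8);o[:,:510]=a;o[:b.shape[0],510:510+b.shape[1]]=b[:570]
for k in range(0,510,60): cv2.putText(o,str(300+k//6),(k,8),0,.3,(0,0,255));
for k in range(0,570,60): cv2.putText(o,str(205+k//6),(0,k+4),0,.3,(0,0,255));cv2.line(o,(0,k),(6,k),(0,0,255))
cv2.imwrite('pics/crop0.png',o)
E
```

```text
(no output)
```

View pics/crop0.png

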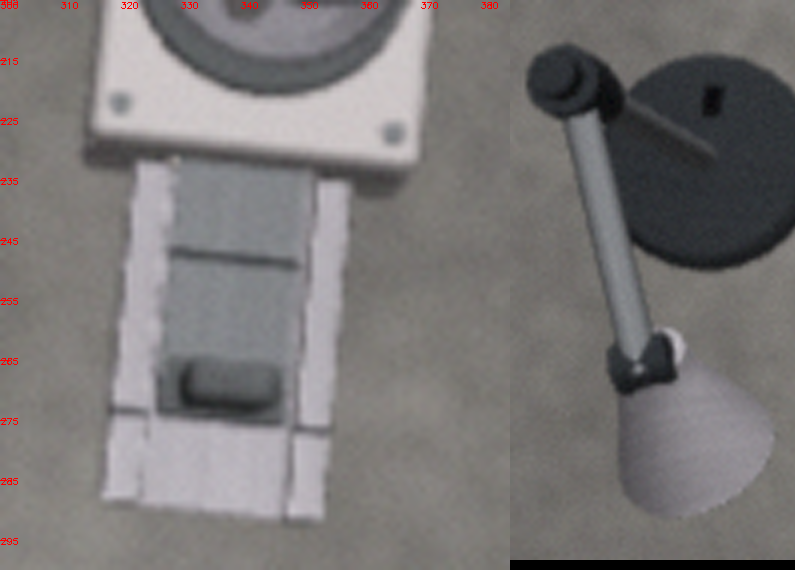

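The crop shows these dispenser points, in crop pixels:
- Rail marks at (128,411) and (312,428).
- Index line ends at (168,247) and (300,266).
- Rail ends at (104,498) and (322,520).
- Housing front corners at (95,128) and (415,160).

For the lamp, the collar top is at (553,77), the tube runs from (583,120) to (632,345), and the post base is at (715,157).

```bash
cat > fit.py <<'E'
from h import *
from scipy.optimize import least_squares
c=pickle.load(open('top0.pkl','rb'));s=pickle.load(open('scene0.pkl','rb'))
A=lambda x,y:((x+.5)/6-.5+300,(y+.5)/6-.5+205)
B=lambda x,y:((x-510+.5)/4-.5+150,(y+.5)/4-.5+205)
pts=[(-85,31,30,128,411),(-85,-31,30,312,428),(-30,0,29.5,234,256.5),(-115,37,30,104,498),(-115,-37,30,322,520),(0,55,66,95,128),(0,-55,66,415,160)]
def T(p,q):
    q=np.array(q,float)/1000;cs,sn=np.cos(p[2]),np.sin(p[2])
    return np.array([p[0]+cs*q[0]-sn*q[1],p[1]+sn*q[0]+cs*q[1],q[2]])
f=lambda p:np.concatenate([proj(c,T(p,q[:3]))[0]-A(*q[3:]) for q in pts])
r=least_squares(f,[.48,.0,0]);D=r.x
print('disp',D,'res',r.fun.round(1))
print('grip',T(D,(-75,0,70.5)),'well',T(D,(-20,0,30)),'mark',T(D,(-85,0,30)))
print('grip px',proj(c,T(D,(-75,0,70.5))),A(231,383))
print('collar',atz(c,B(553,77),.268),'postbase',atz(c,B(715,157),.012))
t1,t2=atz(c,B(583,120),.247),atz(c,B(632,345),.247);print('tube',t1,t2,)
L=(atz(c,B(553,77),.268)+atz(c,B(715,157),.012))[:2]/2
ang=np.arctan2(*(t2-t1)[1::-1]);print('arm dir',ang)
print('perp offset of L from tube', np.cross((t2-t1)[:2],L-t1[:2])/np.linalg.norm((t2-t1)[:2]))
W=T(D,(-20,0,30))[:2];print('L',L,'dist to well',np.linalg.norm(W-L),'target dir',np.arctan2(*(W-L)[::-1]))
print('scene proj',proj(s,[[*L,0.268],[*L,0.012],list(T(D,(-75,0,70.5)))]))
for n,px,z in[('pill',(276,199),.03),('bottle',(413,203),.085),('bowl',(270,242),.01),('spoonend',(251,306),.01)]:print(n,atz(c,px,z))
E
python3 fit.py
```

```text
disp [ 0.60034483 -0.05440714 -0.11744253] res [ 0.2 -0.6  0.1 -0.4  0.2 -0.3 -0.2 -0.4  0.2 -0.5 -1.4  0.9  0.9  1.3]
grip [ 0.52586146 -0.04561919  0.0705    ] well [ 0.58048259 -0.05206369  0.03      ] mark [ 0.51593034 -0.04444746  0.03      ]
grip px [[338.6790482  267.56366797]] (338.0833333333333, 268.4166666666667)
collar [0.58040765 0.23434488 0.268     ] postbase [0.58357575 0.23121521 0.012     ]
tube [0.56745151 0.22909369 0.247     ] [0.48244401 0.20828851 0.247     ]
arm dir -2.9015656949525117
perp offset of L from tube -0.00012404669646325463
L [0.5819917  0.23278005] dist to well 0.2848477292498771 target dir -1.5760942892020653
scene proj [[438.30985719 208.48202708]
 [417.4365449  320.97921818]
 [278.18402153 260.92589293]]
pill [0.67194274 0.07590795 0.03      ]
bottle [ 0.64804988 -0.19335106  0.085     ]
bowl [0.58559252 0.0898224  0.01      ]
spoonend [0.45576064 0.12861266 0.01      ]fit.py:19: DeprecationWarning: Arrays of 2-dimensional vectors are deprecated. Use arrays of 3-dimensional vectors instead. (deprecated in NumPy 2.0)
  print('perp offset of L from tube', np.cross((t2-t1)[:2],L-t1[:2])/np.linalg.norm((t2-t1)[:2]))
```

```bash
python3 - <<'E'
from h import *
c=pickle.load(open('scene0.pkl','rb'));im=c['image'][:,:,::-1]
o=cv2.resize(im[175:355,380:460],None,fx=3.3,fy=3.3,interpolation=cv2.INTER_CUBIC)
cv2.imwrite('pics/crop1.png',o)
E
```

```text
(no output)
```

View pics/crop1.png

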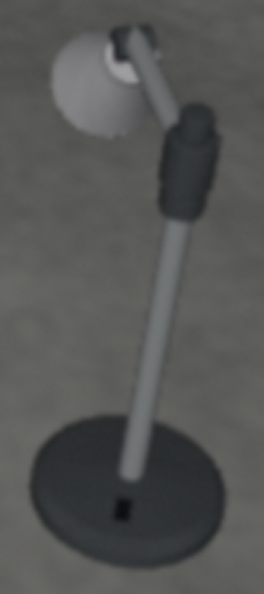

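The dispenser fit is good to about 1 px, and the lamp-to-well distance of 285 mm agrees with the 288 mm given. The lamp arm points along -2.90 rad and has to point along -1.576, so it swings +1.325 rad. First I raise the tool and turn it by +2.62, which keeps joint 6 in range through the swing.

play_rows --steps '[1, 0, 0, -0.27, 1, 1, 0, 0, -0.27, 1, 1, 0, 0, -0.27, 1, 1, 0, 0, -0.27, 1, 1, 0, 0, -0.27, 1, 1, 0, 0, -0.27, 1, 1, 0, 0, -0.27, 1, 1, 0, 0, -0.27, 1, 1, 0, 0, -0.27, 1, 1, 0, 0, -0.27, 1]'

```text
time: 1.1
position: [0.1718, 0.6005, 0.3032]
tool_rot: [0.598, 0.801, -0.001, 0.0]
ft_force: [-0.7, 0.4, -0.9]
grip_width: 0.087
grip_force: 0.0
```

play_rows --steps '[1, 0, 0, 0, 1, 1, 0, 0, 0, 1, 1, 0, 0, 0, 1, 1, 0, 0, 0, 1, 1, 0, 0, 0, 1, 1, 0, 0, 0, 1, 1, 0, 0, 0, 1, 1, 0, 0, 0, 1, 1, 0, 0, 0, 1, 1, 0, 0, 0, 1]'

```text
time: 2.1
position: [0.1718, 0.6005, 0.3029]
tool_rot: [0.909, 0.416, -0.001, 0.0]
ft_force: [-0.0, 0.2, -0.2]
grip_width: 0.087
grip_force: 0.0
```

play_rows --steps '[1, 0, 0, 0, 1, 1, 0, 0, 0, 1, 1, 0, 0, 0, 1, 1, 0, 0, 0, 1, 1, 0, 0, 0, 1, 1, 0, 0, 0, 1, 1, 0, 0, 0, 0.22, 1, 0.52, 0.95, 0, 0, 1, 0.52, 0.95, 0, 0, 1, 0.52, 0.95, 0, 0]'

```text
time: 3.1
position: [0.2381, 0.5281, 0.3031]
tool_rot: [0.993, 0.121, -0.0, 0.0]
ft_force: [0.4, -0.2, 1.4]
grip_width: 0.0871
grip_force: 0.0
```

play_rows --steps '[1, 0.52, 0.95, 0, 0, 1, 0.52, 0.95, 0, 0, 1, 0.52, 0.95, 0, 0, 1, 0.52, 0.95, 0, 0, 1, 0.52, 0.95, 0, 0, 1, 0.52, 0.95, 0, 0, 1, 0.52, 0.95, 0, 0, 1, 0.52, 0.95, 0, 0, 1, 0.52, 0.95, 0, 0, 1, 0, 0, 0, 0]'

```text
time: 4.1
position: [0.438, 0.3108, 0.3033]
tool_rot: [0.993, 0.119, 0.001, 0.001]
ft_force: [-0.2, -0.3, 0.3]
grip_width: 0.0872
grip_force: 0.0
```

```bash
cat > go.py <<'E'
import sys
from h import *
from scipy.spatial.transform import Rotation as Ro
# go.py x y z yaw : remaining in tool axes, in full-scale units
g=np.array([float(v) for v in sys.argv[1:5]])
o=robot.get_obs();R=Ro.from_quat(o['tool_rot']).as_matrix();p=np.array(o['position'])
yaw=np.arctan2(R[1,1],R[0,1])
print('t',o['time'],'pos',p.round(4),'yaw',yaw.round(3),'q',np.round(o['q'],2),'F',np.round(o['ft_force'],1),'w',round(o['grip_width'],4),'z',R[:,2].round(3))
print('shift units',(R.T@(g[:3]-p)/.03).round(2),'twist units',((yaw-g[3]+np.pi/2)%np.pi-np.pi/2)*10)
E
python3 go.py 0.5237 0.219 0.221 -1.331
```

```text
t 4.1 pos [0.438  0.3108 0.3033] yaw -1.333 q [ 0.41  0.32  1.55 -0.    1.27  1.74] F [-0.2 -0.3  0.3] w 0.0872 z [ 0.001 -0.001 -1.   ]
shift units [2.05 3.64 2.75] twist units -0.020968314941767208
```

play_rows --steps '[1, 0.51, 0.91, 0, 0, 1, 0.51, 0.91, 0, 0, 1, 0.51, 0.91, 0, 0, 1, 0.52, 0.91, 0, 0, 1, 0, 0, 0, 0, 1, 0, 0, 0.7, 0, 1, 0, 0, 0.7, 0, 1, 0, 0, 0.7, 0, 1, 0, 0, 0.65, 0, 1, 0, 0, 0, 0]'

```text
time: 5.1
position: [0.5178, 0.2227, 0.2183]
tool_rot: [0.993, 0.121, -0.004, -0.0]
ft_force: [0.4, -0.2, -0.5]
grip_width: 0.0869
grip_force: 0.0
```

```bash
python3 go.py 0.5237 0.219 0.221 -1.331; python3 - <<'E'
from h import *
c=snap('top');im=c['image'][:,:,::-1]
a=cv2.resize(im[180:345,140:240],None,fx=3,fy=3,interpolation=cv2.INTER_CUBIC)
d=snap('scene')['image'][120:285,350:500,::-1]
a=np.hstack([a,cv2.resize(d,None,fx=3,fy=3)])
cv2.imwrite('pics/g1.png',a)
E
```

```text
t 5.1 pos [0.5178 0.2227 0.2183] yaw -1.328 q [0.21 0.45 1.59 0.   1.11 1.54] F [ 0.4 -0.2 -0.5] w 0.0869 z [-0.008 -0.001 -1.   ]
shift units [ 0.16  0.17 -0.09] twist units 0.027114882479730706
```

View pics/g1.png

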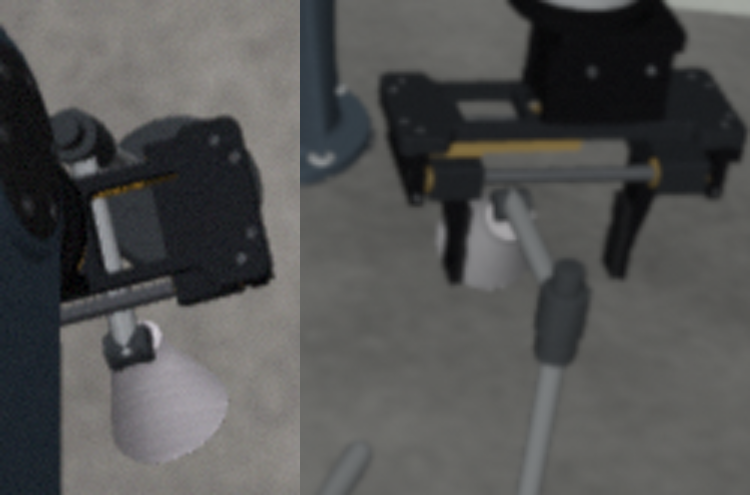

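The crops show the tube between the open fingers, roughly centred (fingers at columns 455 and 620, tube near 525). I make a small correction and close.

play_rows --steps '[1, 0.16, 0.17, -0.06, 0, 1, 0, 0, 0, 0, -1, 0, 0, 0, 0, -1, 0, 0, 0, 0, -1, 0, 0, 0, 0, -1, 0, 0, 0, 0, -1, 0, 0, 0, 0, -1, 0, 0, 0, 0, -1, 0, 0, 0, 0, -1, 0, 0, 0, 0]' --grip_force 30

```text
time: 6.2
position: [0.5269, 0.2182, 0.2228]
tool_rot: [0.993, 0.12, -0.0, 0.0]
ft_force: [-0.5, 0.2, 0.1]
grip_width: 0.031
grip_force: 0.0
```

```bash
python3 go.py 0.5237 0.219 0.221 -1.331
```

```text
t 6.2 pos [0.5269 0.2182 0.2228] yaw -1.33 q [0.2  0.45 1.57 0.   1.12 1.53] F [-0.5  0.2  0.1] w 0.031 z [-0. -0. -1.]
shift units [-0.1  -0.05  0.06] twist units 0.009962201000797144
```

play_rows --steps '[-1, 0, 0, 0, 0, -1, 0, 0, 0, 0, -1, 0, 0, 0, 0, -1, 0, 0, 0, 0, -1, 0, 0, 0, 0, -1, 0, 0, 0, 0, -1, 0, 0, 0, 0, -1, 0, 0, 0, 0, -1, 0, 0, 0, 0, -1, 0, 0, 0, 0]'

```text
time: 7.2
position: [0.5264, 0.2202, 0.2228]
tool_rot: [0.993, 0.12, -0.0, -0.002]
ft_force: [-1.2, 4.5, 0.5]
grip_width: 0.0134
grip_force: 29.9
```

```bash
python3 go.py 0.5237 0.219 0.221 -1.331
```

```text
t 7.2 pos [0.5264 0.2202 0.2228] yaw -1.33 q [0.2  0.45 1.57 0.   1.12 1.53] F [-1.2  4.5  0.5] w 0.0134 z [-0.001  0.004 -1.   ]
shift units [-0.1   0.02  0.06] twist units 0.01399010417993285
```

The tube is held (13.4 mm opening). Now I swing along the arc: each row turns -0.7 and shifts 4 mm along tool y.

play_rows --steps '[-1, 0.005, 0.134, 0, -0.7, -1, 0.005, 0.134, 0, -0.7, -1, 0.005, 0.134, 0, -0.7, -1, 0.005, 0.134, 0, -0.7, -1, 0.005, 0.134, 0, -0.7, -1, 0.005, 0.134, 0, -0.7, -1, 0.005, 0.134, 0, -0.7, -1, 0.005, 0.134, 0, -0.7, -1, 0, 0, 0, 0, -1, 0, 0, 0, 0]' --grip_force 40

```text
time: 8.2
position: [0.5429, 0.1935, 0.2228]
tool_rot: [0.921, 0.39, 0.001, -0.002]
ft_force: [0.1, 7.2, -1.4]
grip_width: 0.0125
grip_force: 39.8
```

```bash
python3 go.py 0.5817 0.177 0.223 -0.005;
```

```text
t 8.2 pos [0.5429 0.1935 0.2228] yaw -0.77 q [0.15 0.46 1.56 0.01 1.12 0.91] F [ 0.1  7.2 -1.4] w 0.0125 z [ 0.001  0.006 -1.   ]
shift units [ 0.51  1.31 -0.01] twist units -7.6529525018035365
```

play_rows --steps '[-1, 0.005, 0.134, 0, -0.77, -1, 0.005, 0.147, 0, -0.77, -1, 0.005, 0.147, 0, -0.77, -1, 0.005, 0.147, 0, -0.77, -1, 0.005, 0.147, 0, -0.77, -1, 0.005, 0.147, 0, -0.77, -1, 0.005, 0.147, 0, -0.77, -1, 0.005, 0.147, 0, -0.77, -1, 0.005, 0.147, 0, -0.75, -1, 0.005, 0.147, 0, -0.74]'

```text
time: 9.2
position: [0.5814, 0.1781, 0.2228]
tool_rot: [0.708, 0.706, 0.002, -0.003]
ft_force: [-1.9, 8.8, 1.6]
grip_width: 0.0126
grip_force: 40.2
```

play_rows --steps '[-1, 0, 0, 0, 0, -1, 0, 0, 0, 0, -1, 0, 0, 0, 0, -1, 0, 0, 0, 0, -1, 0, 0, 0, 0, -1, 0, 0, 0, 0, -1, 0, 0, 0, 0, -1, 0, 0, 0, 0, -1, 0, 0, 0, 0, -1, 0, 0, 0, 0]'

```text
time: 10.2
position: [0.5822, 0.1781, 0.2228]
tool_rot: [0.709, 0.705, 0.002, -0.002]
ft_force: [0.3, 7.6, -1.3]
grip_width: 0.0132
grip_force: 39.9
```

```bash
python3 go.py 0.5817 0.177 0.223 -0.005; python3 - <<'E'
from h import *
c=snap('top');im=c['image'][:,:,::-1]
cv2.imwrite('pics/g2.png',cv2.resize(im[180:310,140:390],None,fx=3,fy=3,interpolation=cv2.INTER_CUBIC))
E
```

```text
t 10.2 pos [0.5822 0.1781 0.2228] yaw -0.006 q [0.11 0.5  1.48 0.01 1.16 0.11] F [ 0.3  7.6 -1.3] w 0.0132 z [ 0.     0.007 -1.   ]
shift units [-0.04 -0.02 -0.01] twist units -0.009472541285222569
```

View pics/g2.png

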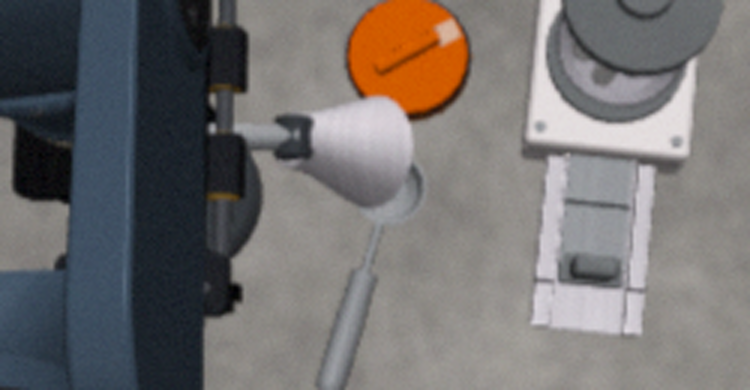

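The picture shows the arm level at row ~135, pointing in -y toward the slide. I release and rise.

play_rows --steps '[1, 0, 0, 0, 0, 1, 0, 0, 0, 0, 1, 0, 0, 0, 0, 1, 0, 0, 0, 0, 1, 0, 0, 0, 0, 1, 0, 0, -0.5, 0, 1, 0, 0, -0.9, 0, 1, 0, 0, -0.9, 0, 1, 0, 0, -0.9, 0, 1, 0, 0, -0.9, 0]'

```text
time: 11.25
position: [0.5822, 0.1743, 0.3469]
tool_rot: [0.709, 0.705, -0.0, 0.0]
ft_force: [0.4, -0.6, -1.0]
grip_width: 0.0831
grip_force: 0.0
```

```bash
python3 go.py 0.5255 -0.0455 0.34 1.4534
```

```text
t 11.25 pos [0.5822 0.1743 0.3469] yaw -0.005 q [ 0.11  0.39  1.31 -0.    1.44  0.11] F [ 0.4 -0.6 -1. ] w 0.0831 z [-0. -0. -1.]
shift units [-7.34 -1.85  0.23] twist units -14.587082904828657
```

play_rows --steps '[1, -0.74, -0.185, 0, 0, 1, -0.74, -0.185, 0, 0, 1, -0.74, -0.185, 0, 0, 1, -0.74, -0.185, 0, 0, 1, -0.74, -0.185, 0, 0, 1, -0.74, -0.185, 0, 0, 1, -0.74, -0.185, 0, 0, 1, -0.74, -0.185, 0, 0, 1, -0.74, -0.185, 0, 0, 1, -0.68, -0.185, 0, 0]'

```text
time: 12.25
position: [0.5254, -0.0466, 0.3459]
tool_rot: [0.709, 0.705, -0.0, 0.0]
ft_force: [0.4, -0.3, 0.1]
grip_width: 0.087
grip_force: 0.0
```

play_rows --steps '[1, 0, 0, 0, -1, 1, 0, 0, 0, -1, 1, 0, 0, 0, -1, 1, 0, 0, 0, -1, 1, 0, 0, 0, -1, 1, 0, 0, 0, -1, 1, 0, 0, 0, -1, 1, 0, 0, 0, -1, 1, 0, 0, 0, -1, 1, 0, 0, 0, -1]'

```text
time: 13.25
position: [0.5256, -0.0456, 0.3459]
tool_rot: [0.282, 0.959, -0.0, 0.0]
ft_force: [-0.6, -0.3, -0.5]
grip_width: 0.0872
grip_force: 0.0
```

play_rows --steps '[1, 0, 0, 0, -1, 1, 0, 0, 0, -1, 1, 0, 0, 0, -1, 1, 0, 0, 0, -1, 1, 0, 0, 0, -0.58, 1, 0, 0, 0, 0, 1, 0, 0, 0, 0, 1, 0, 0, 0, 0, 1, 0, 0, 0, 0, 1, 0, 0, 0, 0]'

```text
time: 14.25
position: [0.5258, -0.0454, 0.3459]
tool_rot: [0.059, 0.998, -0.0, 0.0]
ft_force: [0.4, 0.6, 0.2]
grip_width: 0.087
grip_force: 0.0
```

```bash
python3 go.py 0.5255 -0.0455 0.04 1.4534; python3 - <<'E'
from h import *
c=snap('top');pickle.dump(c,open('top3.pkl','wb'));im=c['image'][:,:,::-1]
d=snap('scene');pickle.dump(d,open('scene3.pkl','wb'))
a=cv2.resize(im[180:290,140:340],None,fx=4,fy=4,interpolation=cv2.INTER_CUBIC)
cv2.imwrite('pics/g3.png',a)
E
```

```text
t 14.25 pos [ 0.5258 -0.0454  0.3459] yaw 1.453 q [-0.3   0.27  1.51 -0.    1.37 -1.75] F [0.4 0.6 0.2] w 0.087 z [ 0. -0. -1.]
shift units [ 1.00e-02 -0.00e+00  1.02e+01] twist units -0.007343762164124801
```

View pics/g3.png

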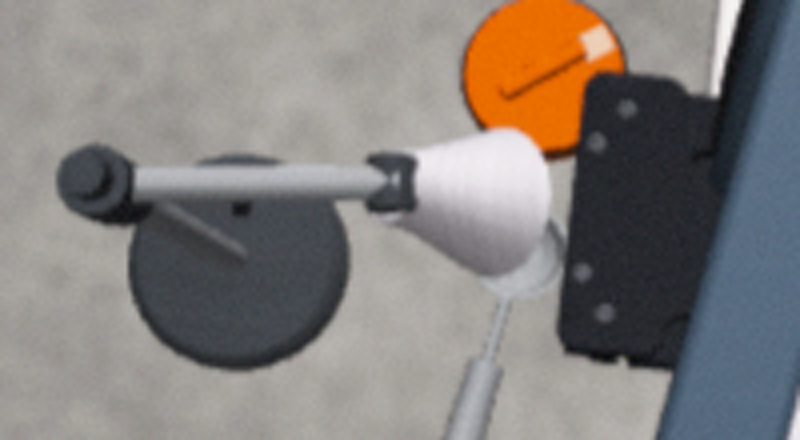

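```bash
python3 - <<'E'
from h import *
c=pickle.load(open('top3.pkl','rb'))
P=lambda x,y:((x+.5)/4-.5+140,(y+.5)/4-.5+180)
t1=atz(c,P(150,183),.247);t2=atz(c,P(362,182),.247)
print(t1,t2,np.arctan2(*(t2-t1)[1::-1]))
print('collar',atz(c,P(90,173),.268), 'rim out',atz(c,P(550,195),.2), 'hand edge', atz(c,P(585,75),.43),atz(c,P(560,350),.43))
E
python3 go.py 0.470 -0.0390 0.04 1.4534
```

```text
[0.58151209 0.21559467 0.247     ] [0.58079085 0.13526642 0.247     ] -1.5797748083761052
collar [0.58187144 0.23183999 0.268     ] rim out [0.58252456 0.06582245 0.2       ] hand edge [0.57850727 0.04477206 0.43      ] [0.50139296 0.05233412 0.43      ]
t 14.35 pos [ 0.5258 -0.0453  0.3459] yaw 1.453 q [-0.3   0.27  1.51 -0.    1.37 -1.75] F [-0.1  0.1  0.1] w 0.0868 z [ 0. -0. -1.]
shift units [ 1.87e+00 -1.00e-02  1.02e+01] twist units -0.0052973833496028355
```

The lamp direction is -1.580 against a target of -1.576, about 1 mm at the spot. I descend in front of the grip, well clear of the shade, then slide in with the fingers either side of the tab.

play_rows --steps '[1, 0.62, 0, 0, 0, 1, 0.62, 0, 0, 0, 1, 0.63, 0, 0, 0, 1, 0, 0, 1, 0, 1, 0, 0, 1, 0, 1, 0, 0, 1, 0, 1, 0, 0, 1, 0, 1, 0, 0, 1, 0, 1, 0, 0, 1, 0, 1, 0, 0, 1, 0]'

```text
time: 15.35
position: [0.4705, -0.0389, 0.135]
tool_rot: [0.059, 0.998, -0.0, 0.001]
ft_force: [0.4, -0.5, -0.3]
grip_width: 0.087
grip_force: 0.0
```

play_rows --steps '[1, 0, 0, 1, 0, 1, 0, 0, 1, 0, 1, 0, 0, 0.6, 0, 1, 0, 0, 0.5, 0, 1, 0, 0, 0, 0, 1, 0, 0, 0, 0, 1, 0, 0, 0, 0, 1, 0, 0, 0, 0, 1, 0, 0, 0, 0, 1, 0, 0, 0, 0]'

```text
time: 16.35
position: [0.4704, -0.0388, 0.0434]
tool_rot: [0.059, 0.998, -0.0, 0.001]
ft_force: [0.3, 0.1, -0.4]
grip_width: 0.0872
grip_force: 0.0
```

```bash
python3 go.py 0.5255 -0.0455 0.042 1.4534
```

```text
t 16.35 pos [ 0.4704 -0.0388  0.0434] yaw 1.453 q [-0.32  0.65  1.95 -0.    0.54 -1.77] F [ 0.3  0.1 -0.4] w 0.0872 z [ 0.001 -0.    -1.   ]
shift units [-1.85 -0.    0.05] twist units -0.003290155452551069
```

play_rows --steps '[1, -0.37, 0, 0, 0, 1, -0.37, 0, 0, 0, 1, -0.37, 0, 0, 0, 1, -0.37, 0, 0, 0, 1, -0.37, 0, 0, 0, 1, 0, 0, 0, 0, -1, 0, 0, 0, 0, -1, 0, 0, 0, 0, -1, 0, 0, 0, 0, -1, 0, 0, 0, 0]' --grip_force 40

```text
time: 17.35
position: [0.5247, -0.0452, 0.0429]
tool_rot: [0.059, 0.998, 0.0, -0.0]
ft_force: [-0.0, -0.6, 0.4]
grip_width: 0.0631
grip_force: 0.0
```

play_rows --steps '[-1, 0, 0, 0, 0, -1, 0, 0, 0, 0, -1, 0, 0, 0, 0, -1, 0, 0, 0, 0, -1, 0, 0, 0, 0, -1, 0, 0, 0, 0, -1, 0, 0, 0, 0, -1, 0, 0, 0, 0, -1, 0, 0, 0, 0, -1, 0, 0, 0, 0]'

```text
time: 18.35
position: [0.5252, -0.0444, 0.0429]
tool_rot: [0.059, 0.998, 0.001, 0.0]
ft_force: [1.4, 4.9, 1.5]
grip_width: 0.0295
grip_force: 40.0
```

```bash
python3 go.py 0.4711 -0.0392 0.042 1.4534
```

```text
t 18.35 pos [ 0.5252 -0.0444  0.0429] yaw 1.452 q [-0.3   0.68  1.81  0.    0.64 -1.75] F [1.4 4.9 1.5] w 0.0295 z [ 0.     0.001 -1.   ]
shift units [ 1.81 -0.04  0.03] twist units -0.014471978351000558
```

The grip is held (29.5 mm). I pull 55 mm along tool +x.

play_rows --steps '[-1, 0.1, 0.03, 0, 0, -1, 0.2, 0, 0, 0, -1, 0.2, 0, 0, 0, -1, 0.25, 0, 0, 0, -1, 0.25, 0, 0, 0, -1, 0.25, 0, 0, 0, -1, 0.25, 0, 0, 0, -1, 0.2, 0, 0, 0, -1, 0.13, 0, 0, 0, -1, 0, 0, 0, 0]'

```text
time: 19.35
position: [0.4737, -0.0381, 0.0429]
tool_rot: [0.06, 0.998, -0.0, 0.003]
ft_force: [7.3, 6.1, -6.5]
grip_width: 0.0295
grip_force: 40.0
```

play_rows --steps '[-1, 0, 0, 0, 0, -1, 0, 0, 0, 0, -1, 0, 0, 0, 0, -1, 0, 0, 0, 0, -1, 0, 0, 0, 0, -1, 0, 0, 0, 0, -1, 0, 0, 0, 0, -1, 0, 0, 0, 0, -1, 0, 0, 0, 0, -1, 0, 0, 0, 0]'

```text
time: 20.35
position: [0.4742, -0.0382, 0.0429]
tool_rot: [0.06, 0.998, -0.0, 0.003]
ft_force: [7.4, 6.3, -5.0]
grip_width: 0.0296
grip_force: 40.0
```

```bash
python3 go.py 0.4706 -0.0380 0.042 1.4534; python3 - <<'E'
from h import *
c=snap('top');pickle.dump(c,open('top4.pkl','wb'));im=c['image'][:,:,::-1]
d=snap('scene');pickle.dump(d,open('scene4.pkl','wb'))
a=cv2.resize(im[205:300,300:375],None,fx=6,fy=6,interpolation=cv2.INTER_CUBIC)
b=cv2.resize(d['image'][240:335,245:305,::-1],None,fx=5.5,fy=6,interpolation=cv2.INTER_CUBIC)
cv2.imwrite('pics/g4.png',np.hstack([a,b]))
E
```

```text
t 20.35 pos [ 0.4742 -0.0382  0.0429] yaw 1.452 q [-0.32  0.65  1.95  0.    0.54 -1.77] F [ 7.4  6.3 -5. ] w 0.0296 z [ 0.007 -0.001 -1.   ]
shift units [ 0.12 -0.01  0.03] twist units -0.018307940856945315
```

View pics/g4.png

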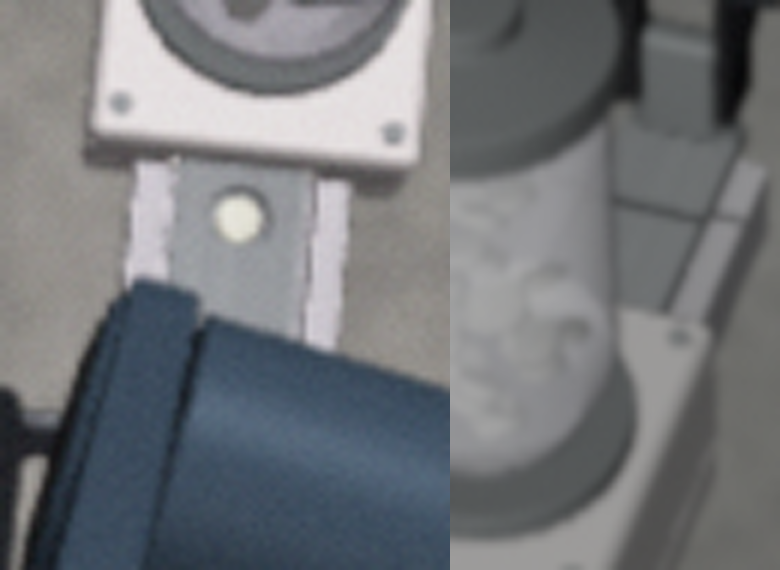

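The top crop shows the tablet out in the well at (240,217). In the scene crop the slide line runs (612,205)–(700,218) and the rail line is near (725,216). I'll measure the offset between them.

```bash
python3 - <<'E'
import io,contextlib
with contextlib.redirect_stdout(io.StringIO()):
    from fit import *
d=pickle.load(open('scene4.pkl','rb'));t=pickle.load(open('top4.pkl','rb'))
S=lambda x,y:((x-450+.5)/5.5-.5+245,(y+.5)/6-.5+240)
def loc(P): return np.array([[np.cos(D[2]),np.sin(D[2])],[-np.sin(D[2]),np.cos(D[2])]])@(P[:2]-D[:2])*1000
print('line',loc(atz(d,S(615,206),.0295)),loc(atz(d,S(697,218),.0295)),'rail',loc(atz(d,S(716,216),.03)),loc(atz(d,S(738,217),.03)))
print('well',loc(atz(t,A(241,214),.0295)),'housing corner scene',loc(atz(d,S(0,0),.03)))
# dark profile along dispenser x in scene, at several y, sampled in world
import scipy.ndimage as nd
for img,nm in((d,'s'),):
  g=cv2.cvtColor(img['image'],cv2.COLOR_RGB2GRAY).astype(float)
  xs=np.arange(-100,-68,1.0)
  for y,z in((12,29.5),(15,29.5),(18,29.5),(28,30),(30,30),(32,30),(34,30)):
    pr=proj(img,[T(D,(x,y,z)) for x in xs])
    v=nd.map_coordinates(g,[pr[:,1],pr[:,0]],order=1); v=np.interp(xs,xs,v)
    bg=nd.median_filter(v,17);w=np.clip(bg-v-4,0,None);k=np.argmax(w);m=abs(xs-xs[k])<5
    print(y,'peak',xs[k],'cent',(w[m]*xs[m]).sum()/max(w[m].sum(),1e-9),'depth',w[k])
E
```

```text
line [-80.76515699 -10.50320482] [-83.91602029  19.88649913] rail [-86.39123861  26.33487079] [-88.29236685  34.10778627]
well [-15.95901187  -0.63884617] housing corner scene [-114.04425258 -278.49720794]
12 peak -84.0 cent -83.4110220126916 depth 13.124153650691724
15 peak -82.0 cent -83.11491529613104 depth 13.326004591425303
18 peak -83.0 cent -83.4212375491275 depth 13.956774396055977
28 peak -86.0 cent -86.64324751588846 depth 13.335936970020072
30 peak -86.0 cent -86.76751239971186 depth 15.885344433838227
32 peak -87.0 cent -87.0096651741791 depth 17.082005448803187
34 peak -87.0 cent -86.7559163780038 depth 14.240711549614929
```

The slide line is about 3.4 mm short of the rail lines, which agrees with the TCP travel of 51.4 mm. I add 3.6 mm.

play_rows --steps '[-1, 0.06, 0, 0, 0, -1, 0.06, 0, 0, 0, -1, 0, 0, 0, 0, -1, 0, 0, 0, 0, -1, 0, 0, 0, 0, -1, 0, 0, 0, 0, -1, 0, 0, 0, 0, -1, 0, 0, 0, 0, -1, 0, 0, 0, 0, -1, 0, 0, 0, 0]'

```text
time: 21.45
position: [0.4708, -0.0377, 0.0429]
tool_rot: [0.06, 0.998, -0.0, 0.004]
ft_force: [7.3, 6.3, -6.8]
grip_width: 0.0296
grip_force: 40.0
```

```bash
python3 go.py 0.4706 -0.0380 0.042 1.4534; python3 - <<'E'
import io,contextlib
with contextlib.redirect_stdout(io.StringIO()):
    from fit import *
import scipy.ndimage as nd
d=snap('scene');g=cv2.cvtColor(d['image'],cv2.COLOR_RGB2GRAY).astype(float)
for _ in range(3): g+=cv2.cvtColor(snap('scene')['image'],cv2.COLOR_RGB2GRAY)
g/=4
xs=np.arange(-100,-68,.5)
for y,z in((8,29.5),(12,29.5),(15,29.5),(18,29.5),(28,30),(30,30),(32,30),(34,30)):
    pr=proj(d,[T(D,(x,y,z)) for x in xs])
    v=nd.map_coordinates(g,[pr[:,1],pr[:,0]],order=1)
    w=np.clip(nd.median_filter(v,33)-v-4,0,None);k=np.argmax(w);m=abs(xs-xs[k])<5
    print(y,(w[m]*xs[m]).sum()/w[m].sum(),w[k])
c=snap('top');im=c['image'][200:350,140:380,::-1]
cv2.imwrite('pics/g5.png',np.hstack([cv2.resize(im,(480,300)),cv2.resize(d['image'][240:335,245:305,::-1],(300,300))]))
E
```

```text
t 21.45 pos [ 0.4708 -0.0377  0.0429] yaw 1.451 q [-0.32  0.65  1.96  0.    0.53 -1.77] F [ 7.3  6.3 -6.8] w 0.0296 z [ 0.007 -0.001 -1.   ]
shift units [ 0.01 -0.01  0.03] twist units -0.019107882045916735
8 -86.776490577032 13.042041744661702
12 -87.04584414664463 12.820104495654917
15 -86.55192323337866 11.534429423251922
18 -86.70877189803281 12.60998725356255
28 -86.61169437678937 13.526487956221573
30 -86.75047871050073 16.784268162335124
32 -86.9712836689767 17.043816577258454
34 -86.80395584823964 13.959371730459054
```

View pics/g5.png

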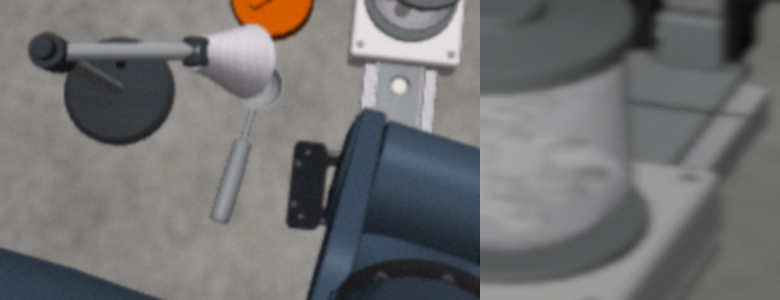

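The lines meet: -86.77 on the slide against -86.78 on the rail. The lamp still points at the well and the grip is held, so I hand in.

```bash
python3 -c "
from rig import robot
print(robot.hand_in())"
```

```text
the job is handed in; nothing more can be done
None
```

The job is handed in at about 22 s: the lamp points at the tablet spot to about 1 mm and is released, the slide line meets the rail lines to within measuring error, and the gripper still holds the grip; no verdict came back.

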